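# Sweep the spare tuning blocks into the drawer and shut it

## Task

Put the two spare wooden tuning blocks away: sweep each one across the cabinet top and off its front edge with the fingers so that it drops into the open drawer below, then push the drawer fully shut. Do not pinch the blocks or pick them up, and leave the tea cup, pumice stone, cork block and nail punch where they are.

Things in the scene. Friction and masses are not known exactly. Their poses are not given: they have to be found in the camera images.
- cabinet: Low plywood chest fixed on the bench, 320 deep (x) x 460 wide (y) x 102 high (mm). Origin: centre of its underside, on the bench. Its -x side is the front, towards the robot; +z up. Its flat top is 102 above the origin; the front edge of the top lies at x = -160 in its frame and has no lip. Top board 12 thick. It may stand turned by some degrees.
- drawer (a joint): How far the chest's one drawer is pulled out, in m: 0 fully shut, against its stop; it starts open by about 0.08 to 0.105 (limit 0.16). It slides along the chest's x axis, opening to -x; friction about 1.5 N.
- drawer_front (a point): Middle of the top edge of the drawer front's outer (robot) face, 88 above the bench; moves with the drawer, axes as the chest's. The plywood front is 448 wide, 84 high, 14 thick and stays wholly in front of the chest's face when shut. On its middle is a brass bar pull, 90 long, bar 8 thick, standing out 26, its bar 42 below this point.
- drawer_in (a point): Centre of the drawer's inner floor (261 in x by 406 in y inside); moves with the drawer. The floor is 20 above the bench, 82 below the chest's top surface; 70 free height under the top board. The drawer's sides are 60 high over the floor. The inner face of the front is 131 to -x of this point. Axes as the chest's.
- block_a: Spare tuning block of dark sheesham wood: a plain eight-sided stick 62 long, 24 thick across its flats, about 30 g, lying on the chest's top. Origin: its middle (12 above what it lies on). Its x axis runs along it; it may turn over its flats when pushed.
- block_b: The second spare tuning block, the same as the first.
- cup: Unglazed clay tea cup, upright on the chest's top in one row with the two blocks (any of the three places): 62 across the mouth, 60 high, about 90 g. Origin: centre of its underside. Leave alone.
- cork: Cork sanding block, 55 x 90 x 32 high, behind the row of blocks. Origin: centre of its underside. Leave alone.
- pumice: Oval grey pumice stone, 82 x 54 x 30 high, behind the row of blocks. Origin: centre of its underside, x along it. Leave alone.
- punch: Iron nail punch, 106 long, 11 thick, lying along the chest's left (+y) edge. Origin: under the middle of it, x along it to the point. Leave alone.
There are look-alikes about, which are no part of the job. Leave any pink or purple look-alike of the block_a alone.

How it is judged:
On the way, in this order (a step that is already met when the one before it is completed fails the run):
1. both tuning blocks are in the drawer (x of block_a in the frame of drawer_in between -0.13 and 0.13 m and y of block_a in the frame of drawer_in between -0.2 and 0.2 m and z of block_a in the frame of drawer_in between 0 and 0.05 m and x of block_b in the frame of drawer_in between -0.13 and 0.13 m and y of block_b in the frame of drawer_in between -0.2 and 0.2 m and z of block_b in the frame of drawer_in between 0 and 0.05 m), for 0.1 s.
2. the drawer is shut (value of joint drawer below 0.004 m), for 0.1 s.
At the end, for the whole second after the job is handed in: The drawer is shut to within 4 mm, and both tuning blocks lie at rest inside it (centres within the drawer's inner floor and less than 50 mm above it) (all of step 1 and value of joint drawer below 0.004 m and linear speed of each of block_a, block_b below 0.03 m/s); the robot touches nothing.
It fails at once if a tuning block was lifted more than 18 mm off the cabinet top (height (world z) of any of block_a, block_b above 0.132 m).
It fails at once if a tuning block was pinched or pressed with more than 18 N (contact force between the fingers and block_a above 18 N or contact force between the fingers and block_b above 18 N).
It fails at once if the tea cup was shifted more than 20 mm or tipped (distance of cup from where it was at the start of the episode above 0.02 m or angle between cup's own z axis and vertical above 0.35 rad).
It fails at once if the cork block, pumice stone or nail punch was shifted more than 20 mm (distance of any of cork, pumice, punch from where it was at the start of the episode above 0.02 m).
It also fails if it takes over 51 s, if anything falls off the work surface, if the arm or the gripper's body presses on something with over 40 N, if the wrist force passes 120 N, or if a joint passes its speed limit or range.

## Robot

A 6-joint arm with a two-finger parallel gripper is mounted at the origin on the work surface. World frame = base frame: x ahead of the robot, y to its left, z up, the work surface at z = 0. Lengths are in m, angles in rad, forces in N, time in s.
With the tool pointing down it reaches from about 0.35 to 0.975 m from the base axis. Payload 4.9 kg.
Tool frame: the origin (TCP) lies on the centre line of the jaws, within the pads' length; the fingertips stand 19 mm ahead of it and the grasp point (between the pads) is the TCP; z points along the fingers, y is the line along which they close (so a half turn about z gives the same grasp; the last joint's range is limited). The gripper opens to 85 mm and grips with 20 to 120 N. Pads are 22 mm wide; open, the fingers measure 114 mm over their backs; the gripper's body (76 mm by 85 mm) begins 54 mm behind the grasp point. The pads swing forward as they close: fully open they stand 13 mm farther back than shut.
Start: joints at [-1.226, 0.053, 1.613, -0, 1.476, -0.119], TCP at [0.28, -0.559, 0.25] pointing down, gripper open.
Joint ranges: [-3.01, 3.01], [-1.01, 2.22], [0.06, 2.58], [-1.02, 4.17], [0.09, 2.62], [-3.14, 3.14]. Speed limits (rad/s): [2.57, 2.57, 3.14, 3.14, 3.14, 3.14].

## Interface

Orientations are given as a unit quaternion [w, x, y, z].
In Python, from plant import state, grab_frame, ticket, spotter gives the robot as it stands.
- The arm moves only by the tool apply_moves, never from a script. Its argument "series" is a list of rows, each an object of numbers: "jaw": the closure, from 0 (fully open) to 1 (shut); "dx", "dy", "dz": the shift along the tool's x, y, z in mm; "turn": the turn about the tool's z in rad. A call has 1 to 5 rows; each row is the pose to reach, as a shift and turn from the pose commanded when the call began, along the tool's axes at that moment; what a row does not reach only later rows make up. A row lasts 1/12 s, in which the tool goes at most 41.7 mm and 7.16 degrees, less where a joint would pass 70% of its speed; a pose out of reach is approached as far as the arm can. A call with a gripper value outside its range is refused whole. The fingers move at their own pace and stop on an object; the grip force is fixed at half the most. Time passes only in rows, so rows that repeat a pose let the fingers close. It gives the time, the measured TCP pose, the force, the opening and the grip force at its end, in the units of the state.
- state(): the state, without advancing time (a new reading comes with each control period).
- grab_frame(name): name is "scene" or "side" or "wrist"; returns a dict with "pixels" (420x560x3 uint8, red, green, blue), "mtx" (3x3 intrinsics, pixels), "dist_coeffs" ([k1, k2, p1, p2, k3] as OpenCV has them; the pictures are not rectified), "camera_from_world" (4x4, takes a point from world to camera coordinates). Camera axes: x right, y down, z forward; pixel columns grow to the right and rows downward; lengths in m; the calibration is good to about 2 mm. A picture is of the moment at which its call begins. There is no depth.
- ticket.job_done(): hands the job in; it is judged then, once.
Trained networks look in a picture, given as the dict that the camera call returned (one of the last four; its "shot" number tells which), for a name from the list of things; names that differ only in an ending like _2 or _b are one class to them, and where a whole thing is asked for, a point or a joint stands for the part that bears it (a point fixed in the world has none). Each returns a list of dicts, best first, with "conf" (0 to 1); they miss things now and then, are a little off and sometimes report something else, mostly with a low value. They report only what shows in the picture. A call takes as long as a camera call. They do not tell look-alikes from the thing itself.
- spotter.outline_of(picture, target): "region" (420x560 bool, what is visible of it) and "extent" ([left, top, right, bottom] in pixels, round what is visible of it).
The state is a dict: "time": time; "joint_pos": joint angles; "joint_vel": joint speeds; "joint_efforts": joint torques, N m; "tool_pos": TCP position; "tool_rot": TCP orientation; "contact_force": force on the tool from outside, world axes, zero at the start; "ft_torque": the same for the moment, N m; "gripper_width": opening from 0.0 (shut) to 1.0 (fully open); "grasp_force": force on a finger pad.
Only numpy, scipy, OpenCV 4.12 (cv2) and the standard library are available. Lean on these libraries where they do the work, as an engineer would, in place of code of your own. Each camera call takes 0.05 s, during which the arm holds its last target. There are 200 camera calls.

## Working session

There is one attempt and no reset: what is moved stays moved. The work goes in short steps, Python scripts to look and compute and a tool call to move; the robot and the scene stay as the last step left them, time stands still between calls to the robot, and variables do not carry over. Pictures are saved under pics/ and viewed, at most 10 in all, crops included, and the job is handed in when it is done.

Besides the shell and the picture viewer there is one more tool, called after "Request:" as name(argument=value, ...) on one line, values as JSON. apply_moves: Moves the arm, as the interface text tells. Its arguments: {"type":"object","properties":{"series":{"type":"array","items":{"type":"object","properties":{"jaw":{"type":"number"},"dx":{"type":"number"},"dy":{"type":"number"},"dz":{"type":"number"},"turn":{"type":"number"}}}}},"required":["series"]}

```bash
mkdir -p pics; ls; cat > h.py <<'E'
import numpy as np,cv2,sys
sys.path.insert(0,'.')
from plant import state,grab_frame,ticket,spotter
def ray(p,uv):
    uv=np.asarray(uv,float).reshape(-1,1,2)
    n=cv2.undistortPoints(uv,np.array(p["mtx"]),np.array(p["dist_coeffs"])).reshape(-1,2)
    T=np.array(p["camera_from_world"]);R=T[:3,:3];t=T[:3,3]
    d=np.c_[n,np.ones(len(n))]@R
    return -R.T@t,d
def onz(p,uv,z):
    o,d=ray(p,uv); return o+d*((z-o[2])/d[:,2])[:,None]
def proj(p,X):
    T=np.array(p["camera_from_world"]);r,_=cv2.Rodrigues(T[:3,:3])
    return cv2.projectPoints(np.asarray(X,float).reshape(-1,1,3),r,T[:3,3],np.array(p["mtx"]),np.array(p["dist_coeffs"]))[0].reshape(-1,2)
def save(p,n): cv2.imwrite('pics/'+n,cv2.cvtColor(p["pixels"],cv2.COLOR_RGB2BGR))
E
python3 - <<'E'
from h import *
s=state();print({k:np.round(v,3) for k,v in s.items()})
for c in("scene","side"):
    p=grab_frame(c);save(p,c+'1.png')
    T=np.array(p["camera_from_world"]);print(c,"cam at",np.round(-T[:3,:3].T@T[:3,3],3))
    for t in("block_a","cup","cork","pumice","punch","drawer_front","cabinet"):
        for r in spotter.outline_of(p,t):
            if r["conf"]<.2: continue
            ys,xs=np.nonzero(r["region"]);m=p["pixels"][r["region"]].mean(0)
            z={"block_a":.114,"cup":.132,"cork":.118,"pumice":.117,"punch":.107}.get(t,.1)
            print(t,round(r["conf"],2),np.round(r["extent"]),np.round(onz(p,[xs.mean(),ys.mean()],z)[0],3),m.round())
E
```

```text
pics
{'time': np.float64(0.0), 'joint_pos': array([-1.226,  0.053,  1.614,  0.   ,  1.476, -0.119]), 'joint_vel': array([0.   , 0.   , 0.001, 0.   , 0.001, 0.001]), 'joint_efforts': array([-0.0000e+00, -3.9367e+01, -3.7018e+01, -0.0000e+00,  7.0000e-03,
       -0.0000e+00]), 'tool_pos': array([ 0.279, -0.558,  0.249]), 'tool_rot': array([-0.001,  0.973,  0.23 , -0.   ]), 'contact_force': array([-0.273,  0.439,  0.252]), 'ft_torque': array([0.027, 0.   , 0.008]), 'grasp_force': np.float64(0.0), 'gripper_width': np.float64(0.995)}
scene cam at [ 1.073 -0.097  0.86 ]
block_a 0.86 [131. 244. 170. 278.] [ 0.645 -0.182  0.114] [88. 64. 40.]
block_a 0.75 [339. 177. 357. 203.] [0.63  0.217 0.114] [96. 54. 89.]
block_a 0.6 [306. 147. 332. 169.] [0.535 0.197 0.114] [145.  89.  87.]
block_a 0.57 [261. 194. 294. 215.] [0.614 0.077 0.114] [86. 62. 39.]
cup 0.61 [185. 211. 225. 254.] [ 0.633 -0.073  0.132] [93. 62. 39.]
cup 0.21 [329. 217. 358. 262.] [0.737 0.153 0.132] [97. 86. 70.]
cork 0.62 [168. 289. 226. 339.] [ 0.774 -0.131  0.118] [152. 118.  71.]
pumice 0.6 [267. 270. 310. 304.] [0.783 0.0
[... 574 characters left out ...]
ck_a 0.63 [277. 184. 300. 213.] [0.616 0.077 0.114] [85. 46. 21.]
cup 0.66 [298. 121. 329. 160.] [ 0.643 -0.08   0.132] [86. 40. 19.]
cork 0.72 [252.  95. 297. 131.] [ 0.776 -0.131  0.118] [164. 113.  52.]
cork 0.21 [274. 187. 301. 213.] [0.615 0.079 0.118] [85. 46. 21.]
pumice 0.73 [219. 138. 242. 164.] [0.784 0.03  0.117] [141. 124.  99.]
punch 0.64 [195. 197. 241. 219.] [0.724 0.159 0.107] [94. 79. 63.]
punch 0.26 [293. 123. 424. 298.] [0.492 0.017 0.107] [173. 124.  62.]
drawer_front 0.85 [292. 124. 422. 297.] [0.493 0.011 0.1  ] [174. 124.  62.]
cabinet 0.87 [153.  69. 422. 294.] [0.633 0.021 0.1  ] [184. 142.  75.]
cabinet 0.25 [293. 125. 425. 295.] [0.494 0.012 0.1  ] [173. 124.  62.]
```

View images.

View pics/scene1.png

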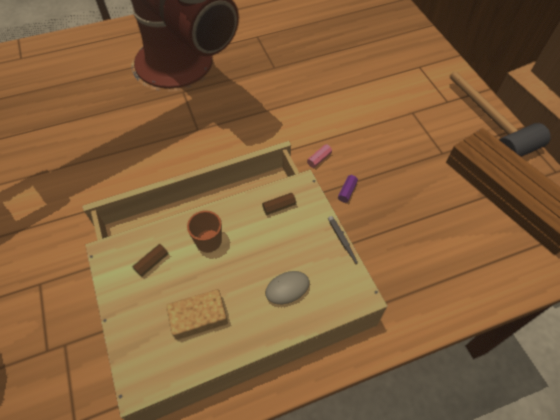

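View pics/side1.png

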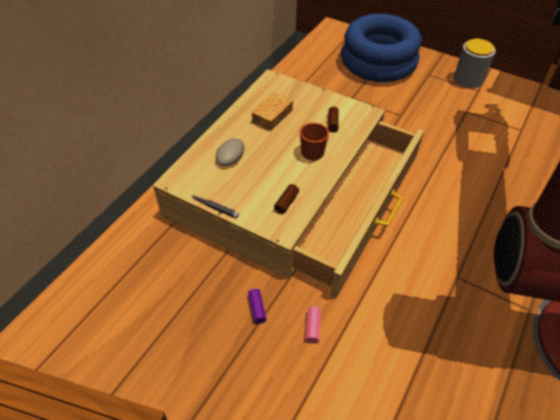

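The scene picture shows two dark blocks at (150,260) and (279,204), the cup at (206,231) between them, and the drawer open toward the robot. The pink and purple look-alikes are on the bench at (320,155) and (348,188). The side picture agrees: blocks at (334,119) and (287,199).

```bash
python3 - <<'E'
from h import *
from scipy.optimize import least_squares
S=grab_frame("scene");D=grab_frame("side")
# corners: FL,FR,BL,BR  (front=-x, left=+y)
loc=np.array([[-.16,.23,.102],[-.16,-.23,.102],[.16,.23,.102],[.16,-.23,.102]])
px={0:[(315,178),(90,247),(378,298),(120,389)],1:[(292,250),(383,113),(163,190),(272,72)]}
for i,P in enumerate((S,D)): print(onz(P,px[i],.102).round(3)[:,:2].tolist())
def W(v,L):
    c,s=np.cos(v[2]),np.sin(v[2]);L=np.asarray(L)
    return np.c_[v[0]+c*L[:,0]-s*L[:,1],v[1]+s*L[:,0]+c*L[:,1],L[:,2]]
f=lambda v:np.concatenate([(proj(P,W(v,loc))-px[i]).ravel() for i,P in enumerate((S,D))])
r=least_squares(f,[.74,0,.0],loss='soft_l1');v=r.x
print("cab",v.round(4),np.degrees(v[2]),r.fun.round(1).tolist())
def rel(q): 
    c,s=np.cos(v[2]),np.sin(v[2]);d=np.asarray(q)[:,:2]-v[:2];return np.c_[c*d[:,0]+s*d[:,1],-s*d[:,0]+c*d[:,1]]
for P in(S,D):
    for t,z in(("block_a",.114),("cup",.132),("cork",.118),("pumice",.117)):
        for q in spotter.outline_of(P,t):
            if q["conf"]<.4: continue
            ys,xs=np.nonzero(q["region"]);pts=rel(onz(P,np.c_[xs,ys],z))
            c,(w,h),a=cv2.minAreaRect((pts*1000).astype(np.float32))
            print(t,"ctr",pts.mean(0).round(3),"x",pts[:,0].min().round(3),pts[:,0].max().round(3),"y",pts[:,1].min().round(3),pts[:,1].max().round(3),"rect",round(w),round(h),round(a))
for P,nm in((S,'s2'),(D,'d2')):
    im=P["pixels"].copy()
    for o,col in((0,(0,255,0)),):
        q=proj(P,W(v,loc)).astype(int)
        for a,b in((0,1),(1,3),(3,2),(2,0)): cv2.line(im,tuple(map(int,q[a])),tuple(map(int,q[b])),col,1)
    for dd,col in((.08,(255,0,0)),(.09,(0,0,255)),(.10,(255,0,255))):
        L=[[-.174-dd,.224,.088],[-.174-dd,-.224,.088]];q=proj(P,W(v,L)).astype(int);cv2.line(im,tuple(map(int,q[0])),tuple(map(int,q[1])),col,1)
    P["pixels"]=im[50:400,60:440] if nm=='s2' else im[50:320,130:440]
    P["pixels"]=cv2.resize(P["pixels"],None,fx=1.7,fy=1.7);save(P,nm+'.png')
E
```

```text
[[0.576, 0.171], [0.572, -0.28], [0.853, 0.17], [0.841, -0.274]]
[[0.55, 0.169], [0.563, -0.276], [0.846, 0.177], [0.867, -0.277]]
cab [ 0.7053 -0.0498  0.0105] 0.6038441388354142 [-3.2, -13.0, -2.6, -10.3, 8.9, 3.0, 0.6, 18.5, 0.7, 5.2, 7.2, 1.0, -8.0, -1.9, 0.0, -0.2]
block_a ctr [-0.09   0.129] x -0.105 -0.074 y 0.095 0.162 rect 30 67 1
block_a ctr [-0.063 -0.132] x -0.086 -0.039 y -0.163 -0.099 rect 29 64 23
block_a ctr [-0.073  0.267] x -0.1 -0.045 y 0.241 0.296 rect 24 69 44
block_a ctr [-0.168  0.248] x -0.189 -0.147 y 0.219 0.278 rect 27 64 25
cup ctr [-0.074 -0.022] x -0.119 -0.027 y -0.053 0.01 rect 62 90 72
cork ctr [ 0.067 -0.082] x 0.033 0.101 y -0.129 -0.034 rect 93 65 87
pumice ctr [0.079 0.076] x 0.052 0.106 y 0.036 0.117 rect 53 79 14
block_a ctr [-0.06  -0.133] x -0.086 -0.034 y -0.175 -0.091 rect 23 90 26
block_a ctr [-0.088  0.128] x -0.104 -0.072 y 0.085 0.168 rect 29 84 3
block_a ctr [-0.259  0.338] x -0.279 -0.238 y 0.306 0.368 rect 21 64 25
block_a ctr [-0.163  0.356] x -0.189 -0.136 y 0.328 0.385 rect 22 66 43
cup ctr [-0.063 -0.03 ] x -0.102 -0.02 y -0.086 0.027 rect 62 118 29
cork ctr [ 0.071 -0.083] x 0.034 0.108 y -0.144 -0.023 rect 119 73 87
pumice ctr [0.079 0.078] x 0.051 0.107 y 0.035 0.118 rect 54 84 15
```

View pics/s2.png

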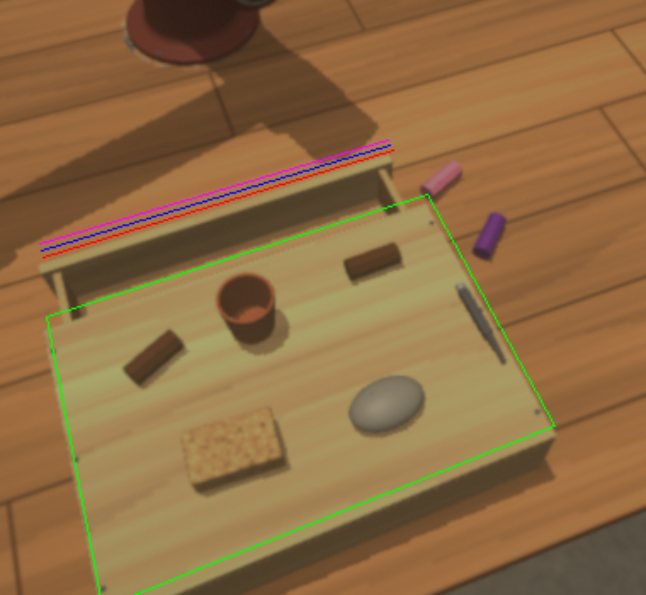

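View pics/d2.png

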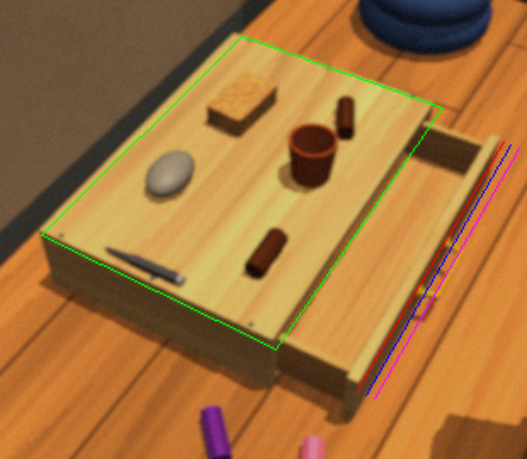

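```bash
cat > fit.py <<'E'
from h import *
from scipy.optimize import minimize,differential_evolution
from scipy.ndimage import map_coordinates
def W(v,L):
    c,s=np.cos(v[2]),np.sin(v[2]);L=np.asarray(L,float)
    return np.c_[v[0]+c*L[:,0]-s*L[:,1],v[1]+s*L[:,0]+c*L[:,1],L[:,2]]
C=[(-.16,.23),(-.16,-.23),(.16,-.23),(.16,.23)]
t=np.linspace(.04,.96,80)[:,None]
def edges(a,b,z,e,n):
    a,b,n=map(np.array,(a,b,n));m=a+(b-a)*t
    f=lambda q:np.c_[q,np.full(len(q),z)]
    return f(m-n*e),f(m+n*e)
E=[edges(C[i],C[(i+1)%4],.102,.003,[(-1,0),(0,-1),(1,0),(0,1)][i]) for i in range(4)]
def prep(P): return cv2.GaussianBlur(P["pixels"],(0,0),.8).astype(float)
def samp(g,P,X):
    q=proj(P,X);return np.stack([map_coordinates(g[...,k],[q[:,1],q[:,0]],order=1,mode='nearest') for k in range(3)],1)
def cost(v,Ps):
    return -sum(np.minimum(np.abs(samp(g,P,W(v,a))-samp(g,P,W(v,b))).sum(1),60).mean() for g,P in Ps for a,b in E)
E
python3 - <<'E'
from fit import *
S=grab_frame("scene");D=grab_frame("side");A=(prep(S),S);B=(prep(D),D)
bd=[(.68,.74),(-.07,-.03),(-.15,.15)]
for Ps in([A,B],[A],[B]):
    r=differential_evolution(cost,bd,args=(Ps,),seed=1,maxiter=60,popsize=12);print(r.x.round(4),round(r.fun,1))
    if len(Ps)==2:v=r.x
for d in np.arange(.07,.115,.0025):
    s=[]
    for g,P in (A,B):
        x=-.174-d
        a,b=edges((x,.224),(x,-.224),.088,.003,(-1,0));s.append(np.abs(samp(g,P,W(v,a))-samp(g,P,W(v,b))).sum(1).mean())
    print(round(d,4),np.round(s,1),end=' ')
for P,nm in((S,'s3'),(D,'d3')):
    im=P["pixels"].copy();q=np.rint(proj(P,W(v,[(*c,.102) for c in C]))).astype(int)
    cv2.polylines(im,[q.reshape(-1,1,2).astype(np.int32)],True,(0,255,0),1)
    P["pixels"]=cv2.resize(im[60:410,70:440],None,fx=1.07,fy=1.6);save(P,nm+'.png')
im=np.hstack([cv2.imread('pics/s3.png'),cv2.imread('pics/d3.png')]);cv2.imwrite('pics/both.png',im);print(im.shape)
E
```

```text
[ 0.7174 -0.0549  0.0206] -424.7
[ 0.7168 -0.0546  0.0195] -196.6
[ 0.7197 -0.0559  0.0137] -229.6
0.07 [98.4 60.7] 0.0725 [141.3  61.1] 0.075 [125.9  35.4] 0.0775 [68.6  9.6] 0.08 [16.9 66.6] 0.0825 [ 16.7 167.9] 0.085 [ 32.7 231.1] 0.0875 [ 33.3 169.9] 0.09 [22.7 67.7] 0.0925 [ 9.2 35.1] 0.095 [ 2.5 81.7] 0.0975 [  1.7 121.5] 0.1 [  3.4 112.6] 0.1025 [ 6.8 59.4] 0.105 [10.2 20.8] 0.1075 [11.4 22.2] 0.11 [ 9.8 24.9] 0.1125 [ 9.6 15.2] (560, 792, 3)
```

View pics/both.png

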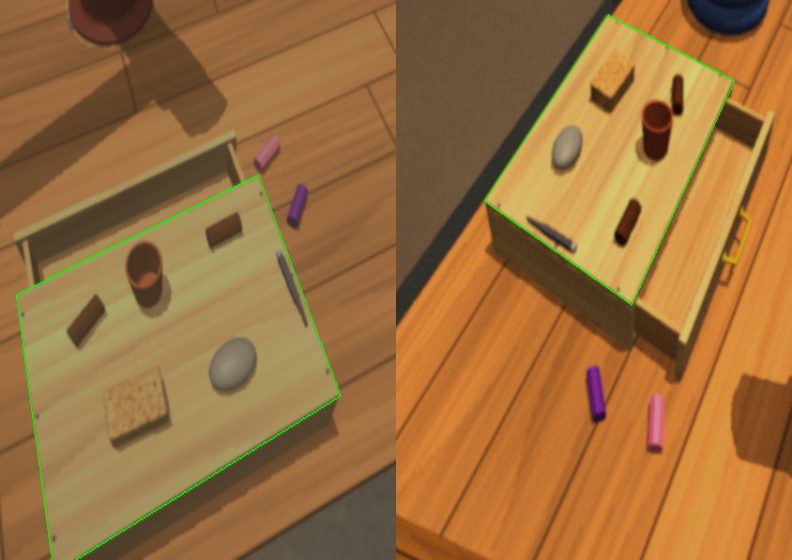

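The fitted outline now follows the chest top in both views. Chest centre is (0.717,-0.055), yaw 0.021 rad, and the drawer is open about 0.086. I'll start moving: turn the tool square to the chest and head toward the space behind block A.

Request:
apply_moves(series=[{"dx": 200,"dy": -55,"turn": 0.444,"jaw": 0.6},{"dx": 200,"dy": -55,"turn": 0.444,"jaw": 0.6},{"dx": 200,"dy": -55,"turn": 0.444,"jaw": 0.6},{"dx": 200,"dy": -55,"turn": 0.444,"jaw": 0.6},{"dx": 200,"dy": -55,"turn": 0.444,"jaw": 0.6}])

```text
invalid input at $.series[0]: expected keys jaw, dx, dy, dz, turn
```

```bash
cat > go.py <<'E'
from fit import *
from scipy.spatial.transform import Rotation as Ro
V=np.array([.7174,-.0549,.0206])
def R():
    q=state()["tool_rot"];return Ro.from_quat(np.r_[q[1:],q[0]]).as_matrix()
def to(w):
    s=state();return (R().T@(np.array(w)-s["tool_pos"])*1000).round(1)
def cab(q):
    c,s=np.cos(V[2]),np.sin(V[2]);d=np.atleast_2d(q)[:,:2]-V[:2];return np.c_[c*d[:,0]+s*d[:,1],-s*d[:,0]+c*d[:,1]]
def tocab(x,y,z): return to(W(V,[(x,y,z)])[0])
def rep(): 
    s=state();print("t",round(float(s["time"]),2),"tcp",np.round(s["tool_pos"],4),"cab",cab(s["tool_pos"]).round(4)[0],"F",np.round(s["contact_force"],1),"w",round(float(s["gripper_width"]),2),"yaw",round(float(np.arctan2(R()[1,0],R()[0,0])),3))
E
python3 - <<'E'
from go import *
rep()
for c in("scene","side"):
    P=grab_frame(c)
    for t,z in(("block_a",.114),("cup",.132)):
        for q in spotter.outline_of(P,t):
            ys,xs=np.nonzero(q["region"]);pts=cab(onz(P,np.c_[xs,ys],z))
            if q["conf"]>.4: print(c,t,"ctr",pts.mean(0).round(4),"x",pts[:,0].min().round(3),pts[:,0].max().round(3),"y",pts[:,1].min().round(3),pts[:,1].max().round(3))
E
```

```text
t 1.4 tcp [ 0.2796 -0.5589  0.2503] cab [-0.4481 -0.4949] F [-0.7  0.2  0.1] w 1.0 yaw 0.464
scene block_a ctr [-0.0758 -0.1248] x -0.102 -0.052 y -0.157 -0.092
scene block_a ctr [-0.1002  0.1347] x -0.116 -0.085 y 0.101 0.169
scene block_a ctr [-0.0809  0.2724] x -0.11 -0.053 y 0.246 0.301
scene block_a ctr [-0.1787  0.2577] x -0.199 -0.158 y 0.227 0.286
scene cup ctr [-0.0654 -0.1227] x -0.089 -0.043 y -0.154 -0.091
scene cup ctr [-0.0856 -0.0157] x -0.128 -0.042 y -0.046 0.016
side block_a ctr [-0.268   0.3461] x -0.287 -0.247 y 0.314 0.376
side block_a ctr [-0.0979  0.1332] x -0.112 -0.083 y 0.092 0.172
side block_a ctr [-0.171   0.3631] x -0.196 -0.145 y 0.335 0.391
side block_a ctr [-0.0738 -0.125 ] x -0.097 -0.05 y -0.167 -0.085
side cup ctr [-0.0758 -0.024 ] x -0.114 -0.034 y -0.08 0.031
```

Request:
apply_moves(series=[{"dx": 200,"dy": -55,"dz": 0,"turn": 0.444,"jaw": 0.6},{"dx": 200,"dy": -55,"dz": 0,"turn": 0.444,"jaw": 0.6},{"dx": 200,"dy": -55,"dz": 0,"turn": 0.444,"jaw": 0.6},{"dx": 200,"dy": -55,"dz": 0,"turn": 0.444,"jaw": 0.6},{"dx": 200,"dy": -55,"dz": 0,"turn": 0.444,"jaw": 0.6}])

```text
time: 2.12
tool_pos: [0.4321, -0.4216, 0.2505]
tool_rot: [0.0, 1.0, 0.008, 0.0]
contact_force: [0.9, -0.0, -1.0]
gripper_width: 0.401
grasp_force: 0.0
```

```bash
python3 -c "
from go import *
rep();print(tocab(-.022,-.125,.25))"
```

```text
t 2.12 tcp [ 0.4321 -0.4216  0.2505] cab [-0.2928 -0.3607] F [ 0.9 -0.  -1. ] w 0.4 yaw 0.016
[ 269.8 -236.9    0.5]
```

Request:
apply_moves(series=[{"dx": 154,"dy": -135,"dz": 0,"turn": 0,"jaw": 0.6},{"dx": 154,"dy": -135,"dz": 0,"turn": 0,"jaw": 0.6},{"dx": 154,"dy": -135,"dz": 0,"turn": 0,"jaw": 0.6},{"dx": 154,"dy": -135,"dz": 0,"turn": 0,"jaw": 0.6},{"dx": 154,"dy": -135,"dz": 0,"turn": 0,"jaw": 0.6}])

```text
time: 2.53
tool_pos: [0.5839, -0.2828, 0.2505]
tool_rot: [0.0, 1.0, 0.01, 0.0]
contact_force: [0.6, -0.9, -0.2]
gripper_width: 0.398
grasp_force: 0.0
```

Request:
apply_moves(series=[{"dx": 114,"dy": -100,"dz": 0,"turn": 0,"jaw": 0.6},{"dx": 114,"dy": -100,"dz": 0,"turn": 0,"jaw": 0.6},{"dx": 114,"dy": -100,"dz": 0,"turn": 0,"jaw": 0.6},{"dx": 114,"dy": -100,"dz": 0,"turn": 0,"jaw": 0.6},{"dx": 114,"dy": -100,"dz": 70,"turn": 0,"jaw": 0.6}])

```text
time: 2.95
tool_pos: [0.7024, -0.1798, 0.2194]
tool_rot: [0.003, 1.0, 0.013, 0.009]
contact_force: [2.0, -1.2, 3.2]
gripper_width: 0.402
grasp_force: 0.0
```

```bash
python3 -c "
from go import *
rep();print(tocab(-.022,-.125,.15))"
```

```text
t 2.95 tcp [ 0.7024 -0.1798  0.2194] cab [-0.0176 -0.1246] F [ 2.  -1.2  3.2] w 0.4 yaw 0.025
[-5.7  0.  69.3]
```

Request:
apply_moves(series=[{"dx": 0,"dy": 0,"dz": 35,"turn": 0,"jaw": 0.6},{"dx": 0,"dy": 0,"dz": 58,"turn": 0,"jaw": 0.6},{"dx": 0,"dy": 0,"dz": 58,"turn": 0,"jaw": 0.6}])

```text
time: 3.2
tool_pos: [0.6905, -0.1808, 0.1422]
tool_rot: [-0.002, 1.0, 0.01, -0.006]
contact_force: [-0.8, 0.1, -0.9]
gripper_width: 0.4
grasp_force: 0.0
```

```bash
python3 - <<'E'
from go import *
rep();print(tocab(-.022,-.125,.125))
P=grab_frame("side");im=P["pixels"].copy()
s=state();t=s["tool_pos"]
for k,c in((.019,(0,255,0)),(.032,(255,0,0))):
    x,y=proj(P,[t-[0,0,k]])[0];cv2.drawMarker(im,(int(x),int(y)),c,0,8,1)
P["pixels"]=cv2.resize(im[60:230,230:400],None,fx=3.4,fy=3.4,interpolation=cv2.INTER_CUBIC);save(P,'low.png')
E
```

```text
t 3.2 tcp [ 0.6905 -0.1808  0.1422] cab [-0.0295 -0.1253] F [-0.8  0.1 -0.9] w 0.4 yaw 0.02
[ 7.7 -0.2 17.1]
```

View pics/low.png

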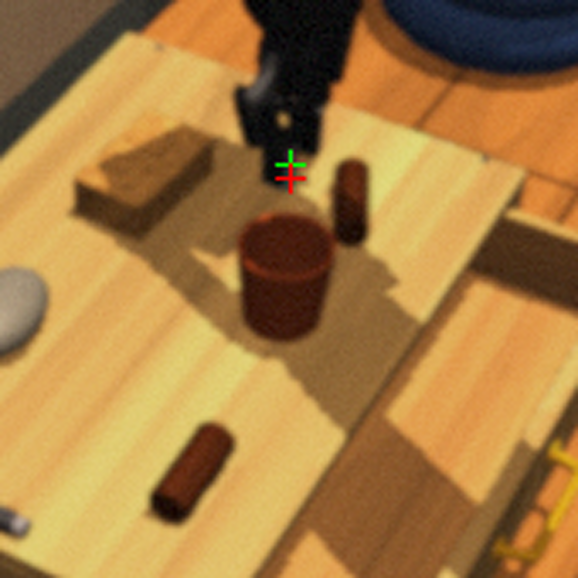

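The green mark is 19 mm ahead of the TCP. Allowing for the near finger's offset, it falls at the fingertip at about (278,185) in the crop, so the tips stand roughly 19 mm ahead. They are just behind block A, clear of the cup and cork.

Request:
apply_moves(series=[{"dx": 6,"dy": 0,"dz": 0,"turn": 0,"jaw": 0.6},{"dx": 6,"dy": 0,"dz": 8,"turn": 0,"jaw": 0.6},{"dx": 6,"dy": 0,"dz": 16,"turn": 0,"jaw": 0.6},{"dx": 6,"dy": 0,"dz": 16,"turn": 0,"jaw": 0.6},{"dx": 6,"dy": 0,"dz": 16,"turn": 0,"jaw": 0.6}])

```text
time: 3.67
tool_pos: [0.7002, -0.1826, 0.1347]
tool_rot: [-0.0, 1.0, 0.01, -0.0]
contact_force: [0.8, 0.3, 1.0]
gripper_width: 0.402
grasp_force: 0.0
```

```bash
python3 -c "
from go import *
rep();print(tocab(-.172,-.125,.125))"
```

```text
t 3.67 tcp [ 0.7002 -0.1826  0.1347] cab [-0.0198 -0.1273] F [0.8 0.3 1. ] w 0.4 yaw 0.02
[-152.2   -2.1    9.7]
```

Request:
apply_moves(series=[{"dx": 0,"dy": 0,"dz": 9,"turn": 0,"jaw": 0.6},{"dx": 0,"dy": 0,"dz": 9,"turn": 0,"jaw": 0.6},{"dx": -8,"dy": 0,"dz": 9,"turn": 0,"jaw": 0.6},{"dx": -16,"dy": 0,"dz": 9,"turn": 0,"jaw": 0.6},{"dx": -24,"dy": 0,"dz": 9,"turn": 0,"jaw": 0.6}])

```text
time: 4.08
tool_pos: [0.6755, -0.183, 0.1257]
tool_rot: [0.0, 1.0, 0.01, -0.0]
contact_force: [0.7, -0.7, -0.6]
gripper_width: 0.398
grasp_force: 0.1
```

Request:
apply_moves(series=[{"dx": -10,"dy": 0,"dz": 0,"turn": 0,"jaw": 0.6},{"dx": -20,"dy": 0,"dz": 0,"turn": 0,"jaw": 0.6},{"dx": -30,"dy": 0,"dz": 0,"turn": 0,"jaw": 0.6},{"dx": -40,"dy": 0,"dz": 0,"turn": 0,"jaw": 0.6},{"dx": -50,"dy": 0,"dz": 0,"turn": 0,"jaw": 0.6}])

```text
time: 4.5
tool_pos: [0.6253, -0.184, 0.1259]
tool_rot: [0.0, 1.0, 0.01, 0.0]
contact_force: [0.9, -0.5, 0.3]
gripper_width: 0.4
grasp_force: 0.1
```

```bash
cat > blk.py <<'E'
from go import *
rep();print(tocab(-.17,-.125,.125))
for c in("scene","side"):
    P=grab_frame(c)
    for t,z in(("block_a",.114),("cup",.132)):
        for q in spotter.outline_of(P,t):
            ys,xs=np.nonzero(q["region"]);pts=cab(onz(P,np.c_[xs,ys],z))
            if q["conf"]>.3: print(c,t,round(q["conf"],2),"ctr",pts.mean(0).round(4),"x",pts[:,0].min().round(3),pts[:,0].max().round(3),"y",pts[:,1].min().round(3),pts[:,1].max().round(3),"atfloor",cab(onz(P,[xs.mean(),ys.mean()],.032)).round(3))
E
python3 blk.py
```

```text
t 4.5 tcp [ 0.6253 -0.184   0.1259] cab [-0.0947 -0.1271] F [ 0.9 -0.5  0.3] w 0.4 yaw 0.02
[-75.3  -2.1   0.9]
scene block_a 0.78 ctr [-0.1769  0.2564] x -0.2 -0.155 y 0.226 0.287 atfloor [[-0.235  0.29 ]]
scene block_a 0.69 ctr [-0.1008  0.1348] x -0.116 -0.085 y 0.101 0.169 atfloor [[-0.151  0.155]]
scene block_a 0.68 ctr [-0.0819  0.2737] x -0.108 -0.056 y 0.248 0.301 atfloor [[-0.13   0.309]]
scene block_a 0.55 ctr [-0.1148 -0.1271] x -0.129 -0.103 y -0.144 -0.089 atfloor [[-0.166 -0.136]]
scene cup 0.88 ctr [-0.085  -0.0165] x -0.127 -0.04 y -0.045 0.016 atfloor [[-0.145 -0.012]]
side block_a 0.91 ctr [-0.2681  0.347 ] x -0.288 -0.247 y 0.316 0.378 atfloor [[-0.253  0.308]]
side block_a 0.85 ctr [-0.0982  0.1333] x -0.112 -0.085 y 0.094 0.171 atfloor [[-0.065  0.071]]
side block_a 0.76 ctr [-0.1705  0.3621] x -0.197 -0.143 y 0.333 0.391 atfloor [[-0.145  0.325]]
side block_a 0.54 ctr [-0.117 -0.121] x -0.131 -0.103 y -0.166 -0.079 atfloor [[-0.086 -0.211]]
side block_a 0.32 ctr [-0.2251  0.0744] x -0.295 -0.167 y -0.191 0.283 atfloor [[-0.206  0.015]]
side cup 0.68 ctr [-0.0752 -0.0247] x -0.113 -0.033 y -0.081 0.032 atfloor [[-0.031 -0.124]]
```

Block A has squared up at about (-0.117,-0.124) and is moving with the fingers. I'll keep pushing over the edge.

Request:
apply_moves(series=[{"dx": -10,"dy": 0,"dz": 0,"turn": 0,"jaw": 0.6},{"dx": -20,"dy": 0,"dz": 0,"turn": 0,"jaw": 0.6},{"dx": -30,"dy": 0,"dz": 0,"turn": 0,"jaw": 0.6},{"dx": -40,"dy": 0,"dz": 0,"turn": 0,"jaw": 0.6},{"dx": -50,"dy": 0,"dz": 0,"turn": 0,"jaw": 0.6}])

```text
time: 5.22
tool_pos: [0.5751, -0.1849, 0.1256]
tool_rot: [-0.0, 1.0, 0.01, -0.0]
contact_force: [-0.1, 1.2, 0.2]
gripper_width: 0.404
grasp_force: 0.0
```

Request:
apply_moves(series=[{"dx": -10,"dy": 0,"dz": 0,"turn": 0,"jaw": 0.6},{"dx": -20,"dy": 0,"dz": 0,"turn": 0,"jaw": 0.6},{"dx": -28,"dy": 0,"dz": 0,"turn": 0,"jaw": 0.6},{"dx": -28,"dy": 0,"dz": -30,"turn": 0,"jaw": 0.6},{"dx": -28,"dy": 0,"dz": -70,"turn": 0,"jaw": 0.6}])

```text
time: 5.63
tool_pos: [0.5445, -0.1842, 0.1912]
tool_rot: [-0.002, 1.0, 0.01, -0.005]
contact_force: [1.0, -0.5, 0.1]
gripper_width: 0.402
grasp_force: 0.0
```

```bash
python3 blk.py; python3 -c "
from go import *
print(tocab(-.055,.134,.25))"
```

```text
t 5.63 tcp [ 0.5445 -0.1842  0.1912] cab [-0.1755 -0.1257] F [ 1.  -0.5  0.1] w 0.4 yaw 0.019
[ 6.1 -0.4 66.1]
scene block_a 0.64 ctr [-0.1001  0.1352] x -0.117 -0.084 y 0.102 0.168 atfloor [[-0.15   0.155]]
scene block_a 0.6 ctr [-0.1778  0.2575] x -0.199 -0.156 y 0.228 0.287 atfloor [[-0.236  0.291]]
scene block_a 0.57 ctr [-0.1733 -0.1139] x -0.188 -0.16 y -0.141 -0.085 atfloor [[-0.231 -0.121]]
scene block_a 0.55 ctr [-0.0819  0.275 ] x -0.107 -0.056 y 0.248 0.301 atfloor [[-0.13  0.31]]
scene cup 0.9 ctr [-0.0866 -0.0161] x -0.132 -0.04 y -0.048 0.017 atfloor [[-0.147 -0.012]]
side block_a 0.96 ctr [-0.2679  0.3462] x -0.288 -0.246 y 0.316 0.376 atfloor [[-0.253  0.307]]
side block_a 0.66 ctr [-0.1718  0.3639] x -0.199 -0.144 y 0.334 0.392 atfloor [[-0.147  0.327]]
side block_a 0.63 ctr [-0.2436 -0.0389] x -0.252 -0.234 y -0.08 -0.0 atfloor [[-0.226 -0.12 ]]
side block_a 0.58 ctr [-0.0982  0.1335] x -0.114 -0.083 y 0.092 0.173 atfloor [[-0.065  0.071]]
side cup 0.59 ctr [-0.0757 -0.0234] x -0.114 -0.033 y -0.08 0.035 atfloor [[-0.031 -0.122]]
[ 117.2 -261.   -55.4]
```

Block A is in the drawer at about (-0.23,-0.12) in the chest frame, agreed by both views at floor height. Now block B.

Request:
apply_moves(series=[{"dx": 20,"dy": -20,"dz": -30,"turn": 0,"jaw": 0.6},{"dx": 70,"dy": -160,"dz": -30,"turn": 0,"jaw": 0.6},{"dx": 70,"dy": -160,"dz": -30,"turn": 0,"jaw": 0.6},{"dx": 70,"dy": -160,"dz": -30,"turn": 0,"jaw": 0.6},{"dx": 70,"dy": -160,"dz": -30,"turn": 0,"jaw": 0.6}])

```text
time: 6.35
tool_pos: [0.6149, -0.0205, 0.2235]
tool_rot: [-0.001, 1.0, 0.011, -0.001]
contact_force: [1.1, -0.4, -0.9]
gripper_width: 0.405
grasp_force: 0.0
```

Request:
apply_moves(series=[{"dx": 47,"dy": -101,"dz": 0,"turn": 0,"jaw": 0.6},{"dx": 47,"dy": -101,"dz": 0,"turn": 0,"jaw": 0.6},{"dx": 47,"dy": -101,"dz": 0,"turn": 0,"jaw": 0.6},{"dx": 47,"dy": -101,"dz": 0,"turn": 0,"jaw": 0.6},{"dx": 47,"dy": -101,"dz": 0,"turn": 0,"jaw": 0.6}])

```text
time: 6.77
tool_pos: [0.6594, 0.0793, 0.223]
tool_rot: [0.0, 1.0, 0.011, -0.002]
contact_force: [-0.2, 0.5, 0.2]
gripper_width: 0.4
grasp_force: 0.0
```

```bash
python3 -c "
from go import *
rep();print(tocab(-.055,.134,.125))"
```

```text
t 6.77 tcp [0.6594 0.0793 0.223 ] cab [-0.0552  0.1353] F [-0.2  0.5  0.2] w 0.4 yaw 0.023
[ 0.6  1.3 98. ]
```

Request:
apply_moves(series=[{"dx": 4,"dy": 1,"dz": 35,"turn": 0,"jaw": 0.6},{"dx": 4,"dy": 1,"dz": 65,"turn": 0,"jaw": 0.6},{"dx": 4,"dy": 1,"dz": 85,"turn": 0,"jaw": 0.6},{"dx": 4,"dy": 1,"dz": 97,"turn": 0,"jaw": 0.6},{"dx": 4,"dy": 1,"dz": 97,"turn": 0,"jaw": 0.6}])

```text
time: 7.18
tool_pos: [0.6611, 0.0757, 0.1236]
tool_rot: [0.0, 1.0, 0.009, -0.004]
contact_force: [-1.1, -0.7, -0.4]
gripper_width: 0.398
grasp_force: 0.0
```

Request:
apply_moves(series=[{"dx": -8,"dy": 0,"dz": 0,"turn": 0,"jaw": 0.6},{"dx": -16,"dy": 0,"dz": 0,"turn": 0,"jaw": 0.6},{"dx": -24,"dy": 0,"dz": 0,"turn": 0,"jaw": 0.6},{"dx": -34,"dy": 0,"dz": 0,"turn": 0,"jaw": 0.6},{"dx": -44,"dy": 0,"dz": 0,"turn": 0,"jaw": 0.6}])

```text
time: 7.6
tool_pos: [0.6202, 0.076, 0.1307]
tool_rot: [0.0, 1.0, 0.01, 0.002]
contact_force: [-0.1, -0.3, 0.4]
gripper_width: 0.401
grasp_force: 0.3
```

```bash
python3 blk.py
```

```text
t 7.6 tcp [0.6202 0.076  0.1307] cab [-0.0945  0.1328] F [-0.1 -0.3  0.4] w 0.4 yaw 0.02
[-75.3 257.9   5.5]
scene block_a 0.77 ctr [-0.1798  0.2623] x -0.202 -0.157 y 0.236 0.29 atfloor [[-0.239  0.296]]
scene block_a 0.58 ctr [-0.1158  0.1428] x -0.131 -0.104 y 0.127 0.157 atfloor [[-0.168  0.164]]
scene block_a 0.57 ctr [-0.1717 -0.112 ] x -0.188 -0.154 y -0.142 -0.082 atfloor [[-0.229 -0.119]]
scene block_a 0.57 ctr [-0.0809  0.2728] x -0.109 -0.053 y 0.246 0.302 atfloor [[-0.129  0.308]]
scene cup 0.79 ctr [-0.0858 -0.0165] x -0.131 -0.04 y -0.047 0.016 atfloor [[-0.146 -0.012]]
side block_a 0.96 ctr [-0.1716  0.3636] x -0.197 -0.145 y 0.334 0.392 atfloor [[-0.146  0.326]]
side block_a 0.74 ctr [-0.1177  0.1347] x -0.131 -0.104 y 0.095 0.171 atfloor [[-0.086  0.073]]
side block_a 0.67 ctr [-0.2678  0.3463] x -0.287 -0.247 y 0.314 0.376 atfloor [[-0.253  0.307]]
side block_a 0.5 ctr [-0.2424 -0.0407] x -0.251 -0.233 y -0.078 -0.004 atfloor [[-0.225 -0.122]]
side cup 0.6 ctr [-0.0847 -0.0198] x -0.112 -0.05 y -0.069 0.033 atfloor [[-0.041 -0.118]]
side cup 0.37 ctr [-0.105   0.1307] x -0.298 0.142 y -0.173 0.303 atfloor [[-0.068  0.06 ]]
```

Request:
apply_moves(series=[{"dx": -10,"dy": 0,"dz": 3,"turn": 0,"jaw": 0.6},{"dx": -20,"dy": 0,"dz": 4,"turn": 0,"jaw": 0.6},{"dx": -30,"dy": 0,"dz": 4,"turn": 0,"jaw": 0.6},{"dx": -40,"dy": 0,"dz": 4,"turn": 0,"jaw": 0.6},{"dx": -50,"dy": 0,"dz": 4,"turn": 0,"jaw": 0.6}])

```text
time: 8.32
tool_pos: [0.5697, 0.075, 0.1247]
tool_rot: [0.0, 1.0, 0.01, 0.0]
contact_force: [0.4, 0.2, -0.5]
gripper_width: 0.402
grasp_force: 0.0
```

Request:
apply_moves(series=[{"dx": -10,"dy": 0,"dz": 0,"turn": 0,"jaw": 0.6},{"dx": -20,"dy": 0,"dz": 0,"turn": 0,"jaw": 0.6},{"dx": -28,"dy": 0,"dz": 0,"turn": 0,"jaw": 0.6},{"dx": -28,"dy": 0,"dz": -30,"turn": 0,"jaw": 0.6},{"dx": -28,"dy": 0,"dz": -70,"turn": 0,"jaw": 0.6}])

```text
time: 8.73
tool_pos: [0.5381, 0.0744, 0.1904]
tool_rot: [-0.0, 1.0, 0.01, -0.005]
contact_force: [1.2, -0.2, -0.2]
gripper_width: 0.4
grasp_force: 0.0
```

```bash
python3 blk.py;  python3 - <<'E'
from go import *
P=grab_frame("side");print(tocab(-.33,.10,.19),tocab(-.33,.10,.085))
P["pixels"]=cv2.resize(P["pixels"][60:320,150:450],None,fx=2,fy=2);save(P,'drop.png')
E
```

```text
t 8.73 tcp [0.5381 0.0744 0.1904] cab [-0.1766  0.133 ] F [ 1.2 -0.2 -0.2] w 0.4 yaw 0.02
[  7.5 258.   65.3]
scene block_a 0.88 ctr [-0.1743  0.1183] x -0.19 -0.159 y 0.087 0.149 atfloor [[-0.232  0.137]]
scene block_a 0.75 ctr [-0.1773  0.2559] x -0.2 -0.155 y 0.225 0.287 atfloor [[-0.236  0.289]]
scene block_a 0.74 ctr [-0.0817  0.2738] x -0.11 -0.053 y 0.247 0.303 atfloor [[-0.13   0.309]]
scene block_a 0.67 ctr [-0.1718 -0.1111] x -0.187 -0.156 y -0.141 -0.082 atfloor [[-0.23  -0.118]]
scene cup 0.56 ctr [-0.0856 -0.0161] x -0.13 -0.04 y -0.047 0.017 atfloor [[-0.146 -0.012]]
side block_a 0.98 ctr [-0.2672  0.3461] x -0.287 -0.246 y 0.315 0.375 atfloor [[-0.252  0.307]]
side block_a 0.67 ctr [-0.2425 -0.0398] x -0.251 -0.233 y -0.078 -0.002 atfloor [[-0.225 -0.121]]
side block_a 0.63 ctr [-0.1715  0.3633] x -0.197 -0.145 y 0.334 0.391 atfloor [[-0.146  0.326]]
side block_a 0.6 ctr [-0.2442  0.1873] x -0.252 -0.236 y 0.155 0.221 atfloor [[-0.227  0.131]]
side cup 0.71 ctr [-0.0656 -0.0015] x -0.092 -0.035 y -0.051 0.031 atfloor [[-0.02  -0.098]]
[-156.4   33.1    3.4] [-156.1   33.1  108.4]
```

View pics/drop.png

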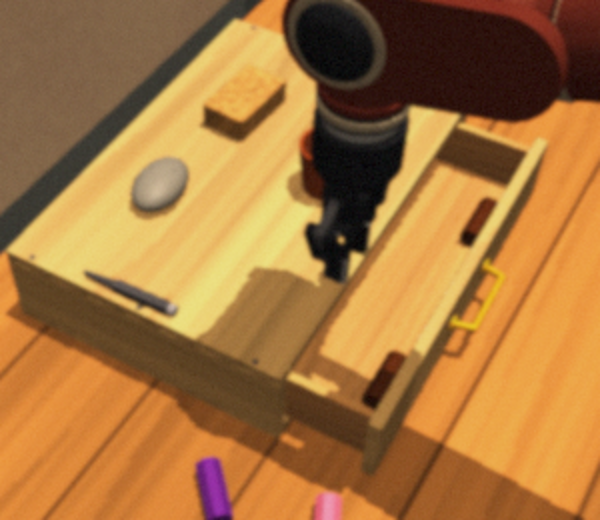

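Both blocks lie in the drawer by its front, A at about (480,222) and B at about (385,378) in the crop. Cup, cork, pumice and punch have not moved. Next I'll bring the fingers in front of the drawer.

Request:
apply_moves(series=[{"dx": -120,"dy": 43,"dz": 0,"turn": 0,"jaw": 0.6},{"dx": -120,"dy": 43,"dz": 0,"turn": 0,"jaw": 0.6},{"dx": -120,"dy": 43,"dz": 0,"turn": 0,"jaw": 0.6},{"dx": -120,"dy": 43,"dz": 0,"turn": 0,"jaw": 0.6},{"dx": -120,"dy": 43,"dz": 0,"turn": 0,"jaw": 0.6}])

```text
time: 9.5
tool_pos: [0.4206, 0.0288, 0.1925]
tool_rot: [-0.0, 1.0, 0.009, -0.001]
contact_force: [0.4, -0.2, 1.4]
gripper_width: 0.404
grasp_force: 0.0
```

```bash
python3 -c "
from go import *
rep();print(tocab(-.295,.09,.079))"
```

```text
t 9.5 tcp [0.4206 0.0288 0.1925] cab [-0.295   0.0898] F [ 0.4 -0.2  1.4] w 0.4 yaw 0.018
[  0.3  -0.2 113.5]
```

Request:
apply_moves(series=[{"dx": -3,"dy": 0,"dz": 30,"turn": 0,"jaw": 0.6},{"dx": -3,"dy": 0,"dz": 60,"turn": 0,"jaw": 0.6},{"dx": -3,"dy": 0,"dz": 90,"turn": 0,"jaw": 0.6},{"dx": -3,"dy": 0,"dz": 112,"turn": 0,"jaw": 0.6},{"dx": -3,"dy": 0,"dz": 112,"turn": 0,"jaw": 0.6}])

```text
time: 9.92
tool_pos: [0.4167, 0.0297, 0.077]
tool_rot: [-0.001, 1.0, 0.01, -0.006]
contact_force: [-0.3, -0.1, -0.6]
gripper_width: 0.397
grasp_force: 0.0
```

Request:
apply_moves(series=[{"dx": 8,"dy": 0,"dz": 0,"turn": 0,"jaw": 0.6},{"dx": 16,"dy": 0,"dz": 0,"turn": 0,"jaw": 0.6},{"dx": 24,"dy": 0,"dz": 0,"turn": 0,"jaw": 0.6},{"dx": 32,"dy": 0,"dz": 0,"turn": 0,"jaw": 0.6},{"dx": 40,"dy": 0,"dz": 0,"turn": 0,"jaw": 0.6}])

```text
time: 10.33
tool_pos: [0.4621, 0.0298, 0.0842]
tool_rot: [0.0, 1.0, 0.01, 0.001]
contact_force: [-2.1, 1.1, 0.2]
gripper_width: 0.4
grasp_force: 0.9
```

```bash
python3 -c "
from go import *
rep();print(tocab(-.185,.09,.079))"
```

```text
t 10.33 tcp [0.4621 0.0298 0.0842] cab [-0.2535  0.0899] F [-2.1  1.1  0.2] w 0.4 yaw 0.02
[68.5 -0.1  5.3]
```

Request:
apply_moves(series=[{"dx": 10,"dy": 0,"dz": 3,"turn": 0,"jaw": 0.6},{"dx": 20,"dy": 0,"dz": 3,"turn": 0,"jaw": 0.6},{"dx": 30,"dy": 0,"dz": 3,"turn": 0,"jaw": 0.6},{"dx": 40,"dy": 0,"dz": 3,"turn": 0,"jaw": 0.6},{"dx": 50,"dy": 0,"dz": 3,"turn": 0,"jaw": 0.6}])

```text
time: 10.75
tool_pos: [0.5114, 0.0309, 0.0802]
tool_rot: [-0.0, 1.0, 0.01, 0.0]
contact_force: [-1.9, 1.2, 0.9]
gripper_width: 0.399
grasp_force: 1.0
```

Request:
apply_moves(series=[{"dx": 3,"dy": 0,"dz": 0,"turn": 0,"jaw": 0.6},{"dx": 6,"dy": 0,"dz": 0,"turn": 0,"jaw": 0.6},{"dx": 9,"dy": 0,"dz": 0,"turn": 0,"jaw": 0.6},{"dx": 11,"dy": 0,"dz": 0,"turn": 0,"jaw": 0.6},{"dx": 13,"dy": 0,"dz": 0,"turn": 0,"jaw": 0.6}])

```text
time: 11.17
tool_pos: [0.523, 0.0311, 0.0797]
tool_rot: [0.0, 1.0, 0.01, -0.0]
contact_force: [-2.4, -0.6, 1.3]
gripper_width: 0.406
grasp_force: 0.8
```

```bash
python3 -c "
from go import *
rep();print(tocab(-.185,.09,.079))"
```

```text
t 11.17 tcp [0.523  0.0311 0.0797] cab [-0.1926  0.09  ] F [-2.4 -0.6  1.3] w 0.41 yaw 0.02
[ 7.6 -0.   0.7]
```

Request:
apply_moves(series=[{"dx": 1.5,"dy": 0,"dz": 0,"turn": 0,"jaw": 0.6},{"dx": 3,"dy": 0,"dz": 0,"turn": 0,"jaw": 0.6},{"dx": 4.5,"dy": 0,"dz": 0,"turn": 0,"jaw": 0.6},{"dx": 5.5,"dy": 0,"dz": 0,"turn": 0,"jaw": 0.6},{"dx": 5.5,"dy": 0,"dz": 0,"turn": 0,"jaw": 0.6}])

```text
time: 11.58
tool_pos: [0.5288, 0.0312, 0.0796]
tool_rot: [-0.0, 1.0, 0.01, 0.0]
contact_force: [-0.2, -0.2, 0.5]
gripper_width: 0.397
grasp_force: 0.2
```

Request:
apply_moves(series=[{"dx": 0.7,"dy": 0,"dz": 0,"turn": 0,"jaw": 0.6},{"dx": 1.4,"dy": 0,"dz": 0,"turn": 0,"jaw": 0.6},{"dx": 2,"dy": 0,"dz": 0,"turn": 0,"jaw": 0.6}])

```text
time: 11.83
tool_pos: [0.53, 0.0312, 0.0796]
tool_rot: [-0.0, 1.0, 0.01, -0.001]
contact_force: [-5.4, 0.6, 4.4]
gripper_width: 0.398
grasp_force: 2.7
```

```bash
python3 -c "
from go import *
rep();print(tocab(-.185,.09,.079))"
```

```text
t 11.83 tcp [0.53   0.0312 0.0796] cab [-0.1855  0.0899] F [-5.4  0.6  4.4] w 0.4 yaw 0.02
[ 0.5 -0.1  0.6]
```

The force is rising at cab x -0.1855, where the stop should be. I'll press 2 mm more to confirm.

Request:
apply_moves(series=[{"dx": 1,"dy": 0,"dz": 0,"turn": 0,"jaw": 0.6},{"dx": 2,"dy": 0,"dz": 0,"turn": 0,"jaw": 0.6},{"dx": 2,"dy": 0,"dz": 0,"turn": 0,"jaw": 0.6}])

```text
time: 12.08
tool_pos: [0.5301, 0.0312, 0.0796]
tool_rot: [0.0, 1.0, 0.01, -0.004]
contact_force: [-13.6, -0.6, 10.4]
gripper_width: 0.4
grasp_force: 6.5
```

```bash
python3 -c "
from go import *
rep()"
```

```text
t 12.08 tcp [0.5301 0.0312 0.0796] cab [-0.1855  0.09  ] F [-13.6  -0.6  10.4] w 0.4 yaw 0.02
```

The force rose to 13.6 N without any further travel, so the drawer is against its stop. I'll back away.

Request:
apply_moves(series=[{"dx": -8,"dy": 0,"dz": 0,"turn": 0,"jaw": 0.6},{"dx": -30,"dy": 0,"dz": 0,"turn": 0,"jaw": 0.6},{"dx": -60,"dy": 0,"dz": 0,"turn": 0,"jaw": 0.6},{"dx": -90,"dy": 0,"dz": -30,"turn": 0,"jaw": 0.6},{"dx": -90,"dy": 0,"dz": -60,"turn": 0,"jaw": 0.6}])

```text
time: 12.5
tool_pos: [0.4354, 0.0301, 0.1349]
tool_rot: [-0.001, 1.0, 0.01, -0.006]
contact_force: [0.5, -0.0, -0.9]
gripper_width: 0.395
grasp_force: 0.0
```

```bash
python3 blk.py; python3 - <<'E'
from go import *
P=grab_frame("side")
P["pixels"]=cv2.resize(P["pixels"][60:320,150:450],None,fx=2,fy=2);save(P,'end.png')
E
```

```text
t 12.5 tcp [0.4354 0.0301 0.1349] cab [-0.2802  0.0908] F [ 0.5 -0.  -0.9] w 0.4 yaw 0.02
[110.5 215.7   8.4]
scene block_a 0.82 ctr [-0.1772  0.256 ] x -0.2 -0.154 y 0.225 0.289 atfloor [[-0.236  0.289]]
scene block_a 0.56 ctr [-0.0817  0.273 ] x -0.109 -0.054 y 0.247 0.301 atfloor [[-0.129  0.308]]
scene cup 0.93 ctr [-0.0861 -0.016 ] x -0.133 -0.04 y -0.046 0.016 atfloor [[-0.146 -0.012]]
side block_a 0.98 ctr [-0.1715  0.3631] x -0.197 -0.144 y 0.334 0.392 atfloor [[-0.146  0.326]]
side block_a 0.62 ctr [-0.267   0.3455] x -0.286 -0.246 y 0.314 0.377 atfloor [[-0.252  0.307]]
side cup 0.93 ctr [-0.0755 -0.023 ] x -0.113 -0.034 y -0.078 0.033 atfloor [[-0.031 -0.122]]
```

View pics/end.png

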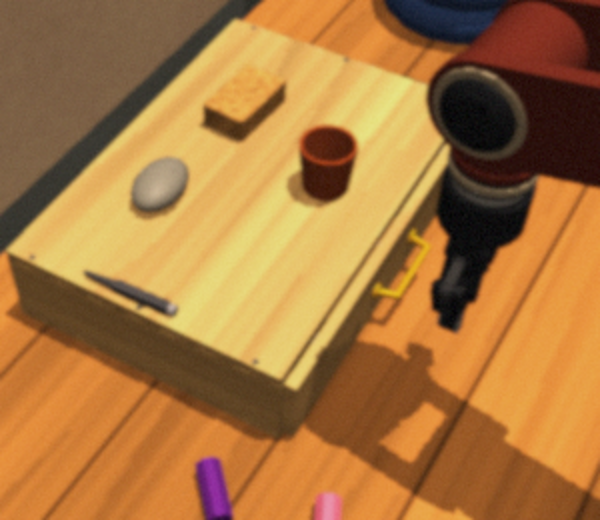

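The picture shows the drawer shut flush (front edge from about (300,370) to (440,160)). Both blocks are out of sight, the cup, cork, pumice and punch are in place, and the gripper stands clear. I'm handing in.

```bash
python3 -c "
from h import *
print(ticket.job_done())"
```

```text
the job is handed in; nothing more can be done
None
```

I swept both tuning blocks into the drawer and pushed it shut against its stop; the cup, cork, pumice and punch look unmoved, and I handed the job in at about 12.5 s without seeing the verdict.

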